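# Close and latch the parts case

## Task

Close up the parts case on the bench with your fingertips: push its standing lid over and down until it is fully shut, without slamming it, and after that push the two latch flaps on its front edge down until both lie flat against the front of the case. Only push: do not grip the lid, do not lift the case or shove it along the bench, and leave everything else on the bench where it is.

Things in the scene. Friction and masses are not known exactly. Their poses are not given: they have to be found in the camera images.
- case: flat blue plastic case of small parts, tray 170 mm deep (its x), 240 wide (its y), rim 42 mm above the bench; stands loose on rubber feet, about 1.3 kg, turned up to 0.25 rad. Origin at the centre of its underside; x from the front (latches, handle) to the back (lid hinge), y to its left, z up
- handle (a point): middle of the case's fixed black carrying handle, a U of 10 mm bar on the front wall between the latches: sticks out 27 mm, 94 mm wide at the wall, 17 to 27 mm above the bench; not needed for the job
- lid (a joint): lid hinge angle (rad): 0 shut, 1.57 upright; starts at 1.2 to 1.55, standing up from the back of the case, upright or leaning a little to the robot. Blue frame with clear window, 170 x 240 mm, 10 thick, outer face smooth (away from the robot while it stands). Stiff hinge, 0.32 N m besides its 0.2 kg weight: 1 to 3.5 N at the front edge moves it; stays where it is left
- lid_hinge (a point): middle of the lid's hinge line, on the lid's inner face at the back edge of the case, 42 mm above the bench; axes turn with the lid, y along the hinge line. The lid's inner face passes through this line, its outer face lies 10 mm further out
- lid_edge (a point): middle of the lid's free (front) edge, on the outer face, 170 mm from the hinge line; 52 mm above the bench when the lid is shut
- latch_left (a joint): angle (rad) of the left latch (seen from the robot): flap 40 mm wide, 36 long, 4 thick, hinged on the lid's front edge, centred 85 mm left of the lid's middle. 0: straight down, flat against the case's front (home); 1.57: sticking straight out from the edge in the lid's plane; starts open, 1.0 to 1.6. Stiff pin, 0.05 N m (1.5 N at the free end); stays where it is left
- latch_left_end (a point): middle of the free end of the left latch flap, 36 mm from the flap's hinge, which lies 46 mm above the bench and 4 mm in front of the case's front wall when the lid is down
- latch_right (a joint): angle (rad) of the right latch (seen from the robot): flap 40 mm wide, 36 long, 4 thick, hinged on the lid's front edge, centred 85 mm right of the lid's middle. 0: straight down, flat against the case's front (home); 1.57: sticking straight out from the edge in the lid's plane; starts open, 1.0 to 1.6. Stiff pin, 0.05 N m (1.5 N at the free end); stays where it is left
- latch_right_end (a point): middle of the free end of the right latch flap, 36 mm from the flap's hinge, which lies 46 mm above the bench and 4 mm in front of the case's front wall when the lid is down
- reel: LED strip reel lying flat, two 150 mm flanges, 19 mm thick; origin at the centre of its underside; loose, not part of the job
- multimeter: black hand multimeter lying flat, 170 x 85 x 36 mm, with a round dial; origin at the centre of its underside; loose, not part of the job
- mug: white mug, 80 mm across, 90 mm high, with a side handle; origin at the centre of its underside; loose, not part of the job
- screwdriver: screwdriver lying on the bench between the robot and the front of the case, along the front, about 200 mm long and under 30 mm high; origin on the bench below its middle; loose, not part of the job
- bottle: small white bottle standing close to the left end of the case, 38 mm across, 100 mm high; origin at the centre of its underside; loose, not part of the job
- relay: relay module lying close to the right end of the case, 50 x 36 x 26 mm; origin at the centre of its underside; loose, not part of the job
- solder: reel of solder standing on end just behind the case, 54 mm across, 46 mm high; origin at the centre of its underside; loose, not part of the job

How it is judged:
On the way, in this order (a step that is already met when the one before it is completed fails the run):
1. the lid is fully shut, with both latches still open (value of joint lid below 0.04 rad and value of joint each of latch_left, latch_right above 0.25 rad), for 0.2 s.
2. both latches are pushed flat against the case's front (value of joint lid below 0.04 rad and value of joint each of latch_left, latch_right below 0.15 rad), for 0.2 s.
At the end, for the whole second after the job is handed in: Lid shut to within 0.04 rad (7 mm at its edge), both latch flaps within 0.15 rad of flat against the front, the case standing level and at rest within 30 mm of where it stood, and every other thing within 30 mm of where it was (all of step 2 and distance of each of case, reel, multimeter, mug, screwdriver, bottle, relay, solder from where it was at the start of the episode below 0.03 m and angle between case's own z axis and vertical below 0.05 rad and linear speed of case below 0.02 m/s and velocity of joint lid between -0.1 and 0.1 rad/s and velocity of joint latch_left between -0.1 and 0.1 rad/s and velocity of joint latch_right between -0.1 and 0.1 rad/s); the robot touches nothing.
It fails at once if the lid is gripped or forced: over 25 N from the fingers on the case or its lid while the lid is still up (above 0.1 rad) (value of joint lid above 0.1 rad and contact force between the fingers and case above 25 N).
It fails at once if the case is lifted, tipped, or shoved more than 30 mm along the bench (height (world z) of case above 0.015 m or angle between case's own z axis and vertical above 0.1 rad or distance of case from where it was at the start of the episode above 0.03 m).
It fails at once if the lid is slammed: it comes down on the tray faster than 2.5 rad/s (about 0.4 m/s at its edge) (value of joint lid below 0.25 rad and velocity of joint lid below -2.5 rad/s).
It fails at once if a latch is pushed down (below 0.25 rad) while the lid is not yet shut (value of joint lid above 0.1 rad and value of joint any of latch_left, latch_right below 0.25 rad).
It fails at once if another thing on the bench is moved more than 30 mm, or lifted (distance of any of reel, multimeter, mug, screwdriver, bottle, relay, solder from where it was at the start of the episode above 0.03 m).
It also fails if it takes over 48 s, if anything falls off the work surface, if the arm or the gripper's body presses on something with over 40 N, if the wrist force passes 120 N, or if a joint passes its speed limit or range.

## Robot

A 6-joint arm with a two-finger parallel gripper is mounted at the origin on the work surface. World frame = base frame: x ahead of the robot, y to its left, z up, the work surface at z = 0. Lengths are in m, angles in rad, forces in N, time in s.
With the tool pointing down it reaches from about 0.35 to 0.975 m from the base axis. Payload 4.9 kg.
Tool frame: the origin (TCP) lies on the centre line of the jaws, within the pads' length; the fingertips stand 25 mm ahead of it and the grasp point (between the pads) lies 6 mm ahead of it; z points along the fingers, y is the line along which they close (so a half turn about z gives the same grasp; the last joint's range is limited). The gripper opens to 85 mm and grips with 20 to 120 N. Pads are 22 mm wide; open, the fingers measure 114 mm over their backs; the gripper's body (76 mm by 85 mm) begins 54 mm behind the grasp point. The pads swing forward as they close: fully open they stand 13 mm farther back than shut.
Start: joints at [1.131, 0.053, 1.613, -0, 1.476, -0.119], TCP at [0.197, 0.593, 0.256] pointing down, gripper open.
Joint ranges: [-3.01, 3.01], [-1.01, 2.22], [0.06, 2.58], [-1.02, 4.17], [0.09, 2.62], [-3.14, 3.14]. Speed limits (rad/s): [2.57, 2.57, 3.14, 3.14, 3.14, 3.14].

## Interface

Orientations are given as a unit quaternion [w, x, y, z].
In Python, from plant import state, grab_frame, get_calibration, job gives the robot as it stands. The module is installed in compiled form; this text tells all that it offers.
- The arm moves only by the tool move_arm, never from a script. Its argument "targets" is a list that holds one entry, the list of rows, each a list of 5 numbers: the opening in per cent of the stroke, from 0 (shut) to 100 (fully open), then the shift along the tool's x, y, z as a fraction of full scale, then the turn about the tool's z as a fraction of full scale. A call has 1 to 5 rows; each row shifts and turns the commanded pose from where the row before left it, along the tool's axes as they then stand; what a row does not reach is not made up. Full scale, the value 1, is 0.6 m for a shift and 6 degrees for a turn. A row lasts 1/12 s, in which the tool goes at most 41.7 mm and 7.16 degrees, less where a joint would pass 70% of its speed; a pose out of reach is approached as far as the arm can. A call with a number of a shift or a turn outside -1 to 1 is refused whole. A call with a gripper value outside its range is refused whole. The fingers move at their own pace and stop on an object; the grip force is fixed at half the most. Time passes only in rows, so rows that do not move let the fingers close. It gives the time, the measured TCP pose, the force, the opening and the grip force at its end, in the units of the state.
- state(): the state, without advancing time (a new reading comes with each control period).
- grab_frame(name): name is "scene" or "top" or "wrist"; returns the picture (384x512x3 uint8, red, green, blue); there is no depth.
- get_calibration(name): a dict with "vertical_fov" (degrees; the focal length in pixels is half the picture's height over the tangent of half this angle, whatever the lens; pixels are square), "cx", "cy" (the principal point, pixels), "R" (3x3) and "t" (3): a world point X has camera coordinates R X + t. Camera axes: x right, y down, z forward; pixel columns grow to the right and rows downward; lengths in m; the calibration is good to about 2 mm. The wrist camera is an equidistant fisheye: a pixel r from the principal point sees the ray r / f radians off the axis. A picture is of the moment at which its call begins: read the wrist's pose just before it. get_calibration takes no time and is no camera call; for the wrist camera it gives the pose at the moment of the call.
- job.job_done(): hands the job in; it is judged then, once.
The state is a dict: "time": time; "joint_pos": joint angles; "joint_vel": joint speeds; "joint_efforts": joint torques, N m; "tool_pos": TCP position; "tool_rot": TCP orientation; "contact_force": force on the tool from outside, world axes, zero at the start; "ft_torque": the same for the moment, N m; "gripper_width": opening from 0.0 (shut) to 1.0 (fully open); "grasp_force": force on a finger pad.
Only numpy, scipy, OpenCV 4.12 (cv2) and the standard library are available. Lean on these libraries where they do the work, as an engineer would, in place of code of your own. Each camera call takes 0.05 s, during which the arm holds its last target. There are 200 camera calls.

## Working session

There is one attempt and no reset: what is moved stays moved. The work goes in short steps, Python scripts to look and compute and a tool call to move; the robot and the scene stay as the last step left them, time stands still between calls to the robot, and variables do not carry over. Pictures are saved under pics/ and viewed, at most 10 in all, crops included, and the job is handed in when it is done.

Besides the shell and the picture viewer there is one more tool, called after "Emit:" as name([rows], argument=value, ...), one row to a line, values as JSON. move_arm: Moves the arm, as the interface text tells. Shift numbers are shares of 0.6 m and turn numbers shares of 6 degrees, none past 1 either way. Its arguments: {"type":"object","properties":{"targets":{"type":"array"}},"required":["targets"]}

```bash
mkdir -p pics
cat > h.py <<'E'
import numpy as np, cv2
from plant import state, grab_frame, get_calibration, job
def ray(c,u,v,H=384):
    f=H/2/np.tan(np.radians(c['vertical_fov'])/2)
    d=np.array([(u-c['cx'])/f,(v-c['cy'])/f,1.0]); R=np.array(c['R']); t=np.array(c['t'])
    return -R.T@t, R.T@d
def onz(c,u,v,z):
    o,d=ray(c,u,v); return o+d*(z-o[2])/d[2]
def proj(c,X):
    f=192/np.tan(np.radians(c['vertical_fov'])/2)
    p=np.array(c['R'])@X+np.array(c['t']); return f*p[0]/p[2]+c['cx'],f*p[1]/p[2]+c['cy']
E
python3 - <<'E'
from h import *
for n in('scene','top'):
    i=grab_frame(n); cv2.imwrite(f'pics/{n}0.png',cv2.resize(i[:,:,::-1],(768,576),interpolation=cv2.INTER_CUBIC))
    c=get_calibration(n); print(n,c['vertical_fov'],c['cx'],c['cy'],-np.array(c['R']).T@np.array(c['t']),np.round(c['R'],3).tolist())
s=state(); print(s['time'],s['tool_pos'],s['tool_rot'],s['contact_force'])
E
```

```text
scene 42.46958394575394 255.6470455956189 191.1344309154883 [1.3682365  0.31627475 1.13030854] [[-0.339, 0.941, -0.01], [0.737, 0.259, -0.624], [-0.584, -0.219, -0.782]]
top 44.72243178411081 248.69871154770573 187.68985702435157 [0.41386221 0.01016328 1.22689781] [[0.017, -1.0, 0.019], [-0.99, -0.019, -0.14], [0.14, -0.016, -0.99]]
0.1 [0.19684227 0.59265018 0.25516591] [-2.44314624e-04  1.59677078e-01  9.87168864e-01 -8.96898477e-04] [-0.16490185  0.12848313  0.85934091]
```

View pics/scene0.png

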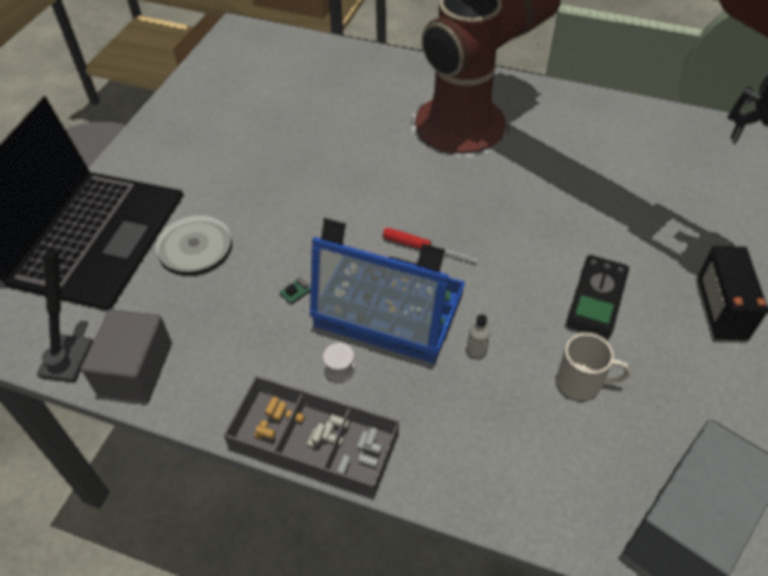

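View pics/top0.png

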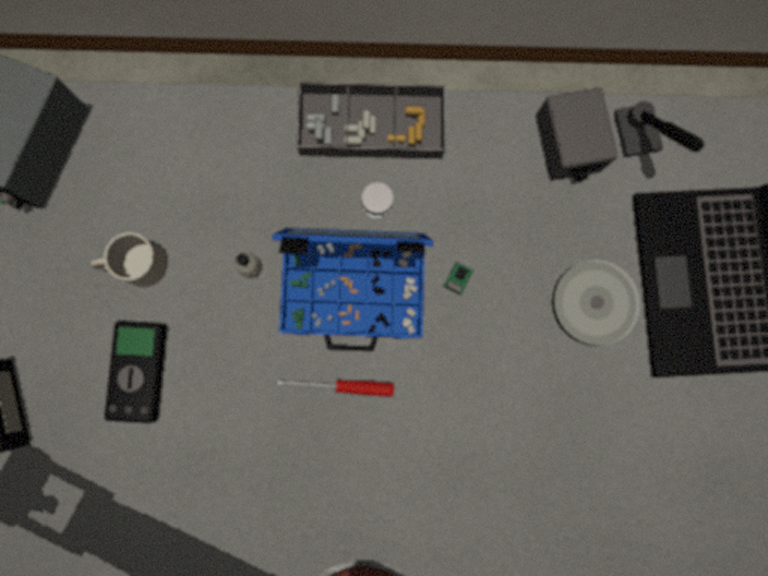

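```bash
cat > m.py <<'E'
from h import *
T=get_calibration('top');S=get_calibration('scene')
P=lambda u,v,z:onz(T,u/1.5,v/1.5,z).round(3)
print('front rim',P(281,334,.042),P(422,337,.042))
print('solder',P(377,197,.046),'bottle',P(246,262,.08),'relay',P(460,277,.02),'scr',P(278,382,.01),P(393,389,.015))
print('screen lid edge at z .21',P(275,235,.21),P(432,239,.21))
def tri(a,b):
    o1,d1=ray(T,a[0]/1.5,a[1]/1.5);o2,d2=ray(S,b[0]/1.5,b[1]/1.5)
    A=np.stack([d1,-d2],1);k=np.linalg.lstsq(A,o2-o1,rcond=None)[0]
    p,q=o1+d1*k[0],o2+d2*k[1];return ((p+q)/2).round(3),np.linalg.norm(p-q).round(4)
print('edge R',tri((432,238),(315,240)))
E
cat >> m.py <<'E'
i=cv2.imread('pics/scene0.png')[205:370,290:490];cv2.imwrite('pics/cs.png',cv2.resize(i,None,fx=4,fy=3.6,interpolation=cv2.INTER_CUBIC))
E
python3 m.py
```

```text
front rim [0.489 0.145 0.042] [ 0.489 -0.094  0.042]
solder [ 0.729 -0.014  0.046] bottle [0.605 0.202 0.08 ] relay [ 0.596 -0.161  0.02 ] scr [0.409 0.15  0.01 ] [ 0.401 -0.047  0.015]
screen lid edge at z .21 [0.625 0.139 0.21 ] [ 0.623 -0.093  0.21 ]
edge R (array([ 0.624, -0.089,  0.208]), np.float64(0.0085))
```

View pics/cs.png

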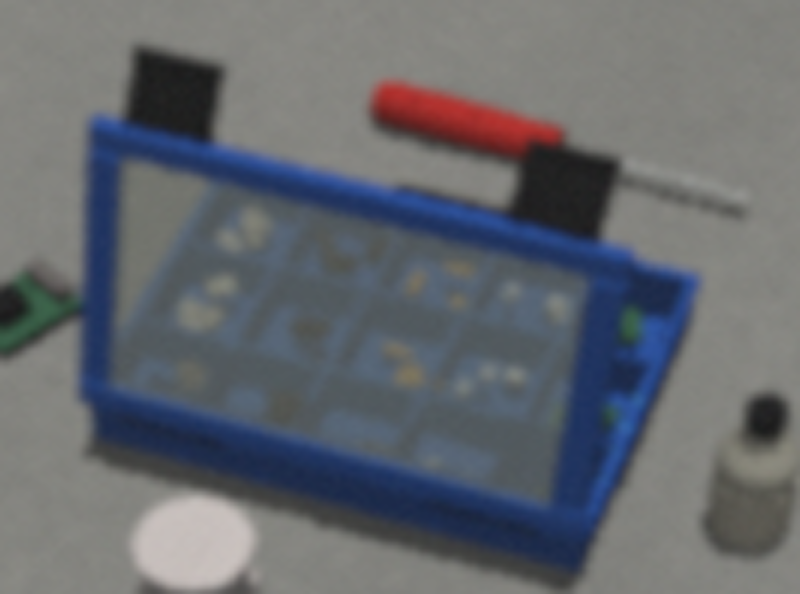

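Emit:
move_arm([
  [[0,0,0,-0.03,-0.77],[0,0,0,-0.03,-0.77],[0,0,0,-0.03,-0.77],[0,0,0,-0.03,-0.75],[0,0,0,-0.01,0]],
])

```text
time: 0.52
tool_pos: [0.1974, 0.5938, 0.3373]
tool_rot: [0.001, -0.0, 1.0, 0.002]
contact_force: [-0.1, -0.1, 1.1]
gripper_width: 0.298
grasp_force: 0.0
```

Emit:
move_arm([
  [[0,-0.04,-0.045,0,0],[0,-0.04,-0.045,0,0],[0,-0.04,-0.045,0,0],[0,-0.04,-0.045,0,0],[0,-0.04,-0.045,0,0]],
])

```text
time: 0.93
tool_pos: [0.3175, 0.4565, 0.3331]
tool_rot: [-0.0, 0.001, 1.0, -0.001]
contact_force: [0.4, 0.1, -0.2]
gripper_width: -0.001
grasp_force: 0.0
```

Emit:
move_arm([
  [[0,-0.04,-0.045,0,0],[0,-0.04,-0.045,0,0],[0,-0.04,-0.045,0,0],[0,-0.04,-0.045,0,0],[0,-0.04,-0.045,0,0]],
])

```text
time: 1.35
tool_pos: [0.4375, 0.3214, 0.3332]
tool_rot: [-0.001, 0.001, 1.0, -0.0]
contact_force: [0.1, 0.2, 0.0]
gripper_width: 0.002
grasp_force: 0.0
```

Emit:
move_arm([
  [[0,-0.04,-0.045,0,0],[0,-0.04,-0.045,0,0],[0,-0.04,-0.045,0,0],[0,-0.04,-0.045,0,0],[0,-0.04,-0.045,0,0]],
])

```text
time: 1.77
tool_pos: [0.5575, 0.1863, 0.3331]
tool_rot: [-0.001, 0.001, 1.0, -0.0]
contact_force: [0.1, 0.0, 0.7]
gripper_width: 0.001
grasp_force: 0.0
```

Emit:
move_arm([
  [[0,-0.047,-0.05,0,0],[0,-0.047,-0.05,0,0],[0,-0.047,-0.05,0,0],[0,-0.047,-0.05,0,0],[0,-0.047,-0.05,0,0]],
])

```text
time: 2.18
tool_pos: [0.6987, 0.0362, 0.3328]
tool_rot: [-0.001, 0.001, 1.0, 0.0]
contact_force: [0.4, 0.7, 0.1]
gripper_width: 0.0
grasp_force: 0.0
```

Emit:
move_arm([
  [[0,0,-0.016,0.055,0],[0,0,0,0.055,0],[0,0,0,0.055,0],[0,0,0,0.055,0],[0,0.02,0,0,0]],
])

```text
time: 2.6
tool_pos: [0.6818, 0.0282, 0.1907]
tool_rot: [-0.008, 0.002, 1.0, 0.001]
contact_force: [-1.3, 0.3, -2.3]
gripper_width: -0.003
grasp_force: 0.0
```

Emit:
move_arm([
  [[0,0.02,0,0,0],[0,0.015,0,0,0],[0,0.01,0,0,0],[0,0.01,0,0,0],[0,0.01,0,0,0]],
])

```text
time: 3.02
tool_pos: [0.6467, 0.0283, 0.203]
tool_rot: [0.001, 0.0, 1.0, -0.0]
contact_force: [-0.5, -0.3, -0.2]
gripper_width: -0.001
grasp_force: 0.0
```

Run:
```python
import numpy as np
th=np.append(np.arange(1.28,0,-.08),[0])
x=.659-.14*np.cos(th)+.01*np.sin(th)+.011; z=.042+.14*np.sin(th)+.01*np.cos(th)+.025
print(x[0],z[0]);
for a,b,c,d,t in zip(-np.diff(x)/.6,-np.diff(z)/.6,x[1:],z[1:],th[1:]): print(round(t,2),a.round(3),b.round(3),c.round(3),d.round(3))
```

```text
0.6394400292544186 0.20398937253681104
1.2 0.018 0.005 0.629 0.201
1.12 0.018 0.006 0.618 0.197
1.04 0.017 0.008 0.608 0.193
0.96 0.016 0.009 0.598 0.187
0.88 0.016 0.01 0.589 0.181
0.8 0.015 0.011 0.58 0.174
0.72 0.014 0.013 0.571 0.167
0.64 0.013 0.014 0.564 0.159
0.56 0.012 0.015 0.557 0.15
0.48 0.01 0.016 0.55 0.141
0.4 0.009 0.016 0.545 0.131
0.32 0.008 0.017 0.54 0.121
0.24 0.006 0.018 0.536 0.11
0.16 0.005 0.018 0.533 0.099
0.08 0.004 0.018 0.531 0.088
0.0 0.002 0.019 0.53 0.077
```

Emit:
move_arm([
  [[0,0.012,0,0,0],[0,0.018,0,0.003,0],[0,0.018,0,0.006,0],[0,0.017,0,0.008,0],[0,0,0,0,0]],
])

```text
time: 3.43
tool_pos: [0.6064, 0.0286, 0.1918]
tool_rot: [-0.0, 0.0, 1.0, 0.0]
contact_force: [-0.1, -0.1, -0.6]
gripper_width: -0.002
grasp_force: 0.0
```

Run:
```python
from h import *
a=grab_frame('scene')[:,:,::-1][120:260,150:350];b=grab_frame('top')[:,:,::-1][120:260,150:350]
cv2.imwrite('pics/c1.png',cv2.resize(np.vstack([a,b]),None,fx=2.1,fy=2.1,interpolation=cv2.INTER_CUBIC)); print(state()['contact_force'])
```

```text
[-0.486256   -0.07488595 -0.02453107]
```

View pics/c1.png

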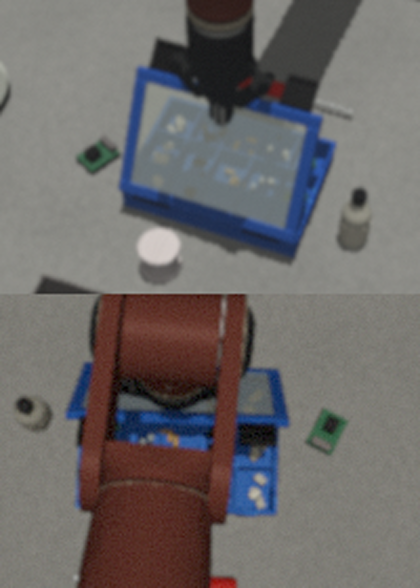

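The view shows the lid has leaned over with the fingertip near the edge middle (top half, ~(225,115)), so the push works. I'll continue along the arc.

Emit:
move_arm([
  [[0,0.016,0,0.008,0],[0,0.016,0,0.01,0],[0,0.015,0,0.011,0],[0,0.014,0,0.013,0],[0,0.013,0,0.014,0]],
])

```text
time: 3.95
tool_pos: [0.5643, 0.0284, 0.1594]
tool_rot: [0.001, 0.0, 1.0, 0.0]
contact_force: [1.1, 0.9, 1.1]
gripper_width: 0.0
grasp_force: 0.6
```

Emit:
move_arm([
  [[0,0.012,0,0.015,0],[0,0.01,0,0.016,0],[0,0.009,0,0.016,0],[0,0.008,0,0.017,0],[0,0.006,0,0.018,0]],
])

```text
time: 4.37
tool_pos: [0.5359, 0.0283, 0.1082]
tool_rot: [-0.0, 0.0, 1.0, -0.0]
contact_force: [0.3, 0.2, 1.0]
gripper_width: 0.001
grasp_force: 0.5
```

Emit:
move_arm([
  [[0,0.005,0,0.017,0],[0,0.004,0,0.017,0],[0,0.002,0,0.014,0],[0,0,0,0.008,0],[0,0,0,0,0]],
])

```text
time: 4.78
tool_pos: [0.5299, 0.0283, 0.076]
tool_rot: [-0.001, 0.0, 1.0, -0.0]
contact_force: [-0.8, 0.1, 0.8]
gripper_width: -0.001
grasp_force: 1.0
```

Emit:
move_arm([
  [[0,0,0,0.002,0],[0,0,0,0.002,0],[0,0,0,0.001,0],[0,0,0,0,0],[0,0,0,0,0]],
])

```text
time: 5.2
tool_pos: [0.5301, 0.0283, 0.0758]
tool_rot: [-0.001, -0.0, 1.0, -0.0]
contact_force: [-11.1, 1.0, 22.1]
gripper_width: 0.005
grasp_force: 10.6
```

Emit:
move_arm([
  [[0,0,0,-0.03,0],[0,0,0,-0.06,0],[0,0,0.045,-0.06,0],[0,0.05,0.045,0,0],[0,0.05,0.045,0,0]],
])

```text
time: 5.62
tool_pos: [0.472, 0.1079, 0.1635]
tool_rot: [0.003, 0.001, 1.0, 0.0]
contact_force: [0.1, 1.0, -0.6]
gripper_width: 0.002
grasp_force: 0.0
```

Run:
```python
from h import *
cw=get_calibration('wrist');w=grab_frame('wrist')[:,:,::-1];b=grab_frame('top')[:,:,::-1][120:260,150:350]
cv2.imwrite('pics/w2.png',np.vstack([w,cv2.resize(b,(512,214))[:, :]]) )
print(cw['vertical_fov'],cw['cx'],cw['cy'],np.round(cw['R'],3).tolist(),cw['t'])
```

```text
65.70646984690485 255.7317011657808 189.30040086926303 [[0.003, 1.0, -0.0], [0.961, -0.003, 0.276], [0.276, -0.001, -0.961]] [-0.10925991 -0.46461879  0.15781966]
```

View pics/w2.png

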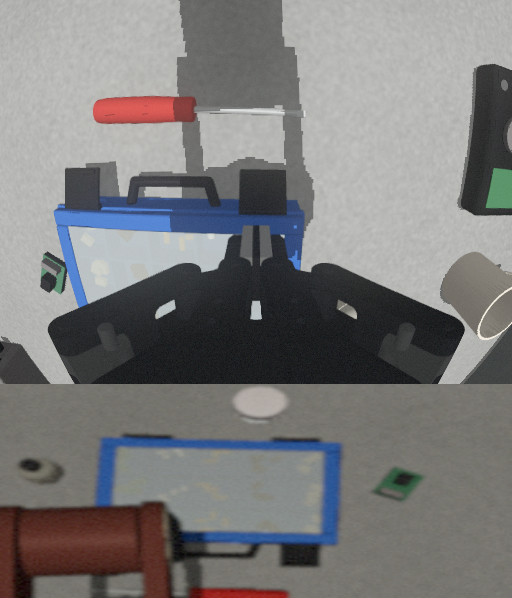

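The wrist view shows the shut lid, left flap at (240–287, 170–213) and right flap at (65–100, 168–208), both sticking out.

```bash
cat > w.py <<'E'
from h import *
def wray(c,u,v):
    f=192/np.tan(np.radians(c['vertical_fov'])/2); dx,dy=u-c['cx'],v-c['cy']; r=np.hypot(dx,dy); a=r/f
    d=np.array([np.sin(a)*dx/r,np.sin(a)*dy/r,np.cos(a)]);R=np.array(c['R']);return -R.T@np.array(c['t']),R.T@d
def w(c,u,v,z):
    o,d=wray(c,u,v);return (o+d*(z-o[2])/d[2]).round(3)
E
python3 - <<'E'
from w import *
c=get_calibration('wrist')
print('lid corners front',w(c,55,212,.05),w(c,303,211,.05))
for z in(.05,.035,.025):print(z,'L',w(c,240,170,z),w(c,286,170,z),'R',w(c,65,168,z),w(c,99,168,z))
print('base L',w(c,240,213,.048),w(c,287,214,.048),'R',w(c,65,208,.048),w(c,101,207,.048))
E
```

```text
lid corners front [ 0.485 -0.083  0.05 ] [0.48  0.148 0.05 ]
0.05 L [0.446 0.097 0.05 ] [0.446 0.133 0.05 ] R [ 0.442 -0.062  0.05 ] [ 0.443 -0.024  0.05 ]
0.035 L [0.449 0.097 0.035] [0.449 0.135 0.035] R [ 0.445 -0.073  0.035] [ 0.446 -0.033  0.035]
0.025 L [0.452 0.096 0.025] [0.451 0.136 0.025] R [ 0.447 -0.081  0.025] [ 0.448 -0.039  0.025]
base L [0.483 0.097 0.048] [0.483 0.135 0.048] R [ 0.481 -0.071  0.048] [ 0.479 -0.029  0.048]
```

Emit:
move_arm([
  [[0,0.045,0.009,0.03,0],[0,0,0,0.05,0],[0,0,0,0.05,0],[0,0,0,0,0]],
])

```text
time: 6.05
tool_pos: [0.4382, 0.1122, 0.076]
tool_rot: [-0.006, 0.0, 1.0, -0.001]
contact_force: [0.2, -0.5, -1.0]
gripper_width: -0.001
grasp_force: 0.0
```

Emit:
move_arm([
  [[0,-0.005,0.002,0.01,0],[0,-0.002,0,0.01,0],[0,-0.004,0,0.01,0],[0,-0.006,0,0.01,0],[0,0,0,0,0]],
])

```text
time: 6.47
tool_pos: [0.454, 0.1139, 0.0579]
tool_rot: [0.0, 0.0, 1.0, -0.0]
contact_force: [0.1, 0.2, -0.4]
gripper_width: 0.001
grasp_force: 0.0
```

Emit:
move_arm([
  [[0,-0.006,0,0.007,0],[0,-0.007,0,0.005,0],[0,-0.008,0,0.003,0],[0,-0.008,0,0,0],[0,0,0,0,0]],
])

```text
time: 6.88
tool_pos: [0.4708, 0.114, 0.0486]
tool_rot: [-0.0, 0.0, 1.0, -0.0]
contact_force: [-1.8, -0.1, -0.7]
gripper_width: -0.001
grasp_force: 0.8
```

Emit:
move_arm([
  [[0,-0.003,0,0.003,0],[0,-0.003,0,0.003,0],[0,0,0,0,0]],
])

```text
time: 7.13
tool_pos: [0.4746, 0.114, 0.0456]
tool_rot: [0.0, 0.0, 1.0, -0.0]
contact_force: [-2.2, 0.6, -0.3]
gripper_width: 0.001
grasp_force: 0.9
```

Emit:
move_arm([
  [[0,-0.003,0,0,0],[0,-0.002,0,0,0],[0,0,0,0,0]],
])

```text
time: 7.38
tool_pos: [0.4752, 0.1141, 0.0454]
tool_rot: [-0.003, 0.0, 1.0, -0.0]
contact_force: [-11.3, -0.5, 8.2]
gripper_width: 0.003
grasp_force: 5.5
```

Emit:
move_arm([
  [[0,0.065,0,0,0],[0,0,0,-0.06,0],[0,0,-0.055,-0.04,0],[0,0,-0.06,0,0],[0,0,-0.06,0,0]],
])

```text
time: 7.8
tool_pos: [0.4401, 0.008, 0.1082]
tool_rot: [0.004, -0.001, 1.0, -0.001]
contact_force: [0.3, 0.2, -1.2]
gripper_width: -0.001
grasp_force: 0.0
```

Emit:
move_arm([
  [[0,0,-0.06,0,0],[0,0,-0.047,0,0],[0,0,0,0,0]],
])

```text
time: 8.05
tool_pos: [0.4393, -0.0595, 0.1068]
tool_rot: [0.002, 0.003, 1.0, -0.002]
contact_force: [0.1, 0.7, -0.1]
gripper_width: -0.003
grasp_force: 0.0
```

Run:
```python
from w import *
print(get_calibration('wrist')['t'],state()['tool_pos'])
w=grab_frame('wrist')[:,:,::-1]
cv2.imwrite('pics/w3.png',w)
```

```text
[ 0.05726946 -0.41823458  0.1129024 ] [ 0.43930921 -0.05947868  0.10678469]
```

View pics/w3.png

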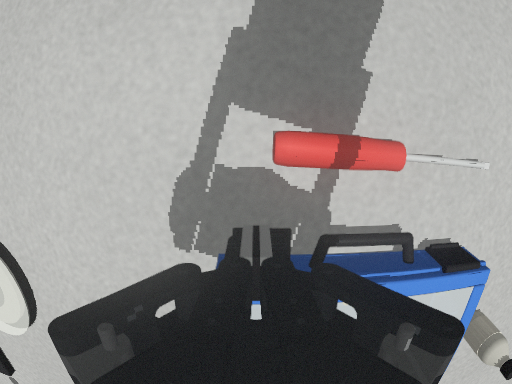

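The right flap is hidden under the fingers; the left flap now sits at the wall (427–480, 243–270). Next I'll push the right one.

Emit:
move_arm([
  [[0,0,0.005,0.03,0],[0,0,0,0.02,0],[0,-0.003,0,0.011,0],[0,-0.003,0,0.011,0],[0,-0.005,0,0.01,0]],
])

```text
time: 8.52
tool_pos: [0.4443, -0.0515, 0.0556]
tool_rot: [-0.001, -0.0, 1.0, 0.0]
contact_force: [-2.6, -0.3, 0.4]
gripper_width: -0.007
grasp_force: 1.1
```

Emit:
move_arm([
  [[0,-0.008,0,0.008,0],[0,-0.008,0,0.007,0],[0,-0.008,0,0.004,0],[0,-0.008,0,0.002,0],[0,0,0,0,0]],
])

```text
time: 8.93
tool_pos: [0.4648, -0.0522, 0.0436]
tool_rot: [0.0, 0.0, 1.0, 0.0]
contact_force: [-0.6, 0.3, 0.8]
gripper_width: -0.005
grasp_force: 0.2
```

Emit:
move_arm([
  [[0,-0.006,0,0,0],[0,-0.006,0,0,0],[0,-0.005,0,0,0],[0,0,0,0,0]],
])

```text
time: 9.27
tool_pos: [0.4736, -0.0524, 0.0435]
tool_rot: [-0.001, 0.0, 1.0, -0.0]
contact_force: [-4.6, -1.4, 0.3]
gripper_width: 0.0
grasp_force: 2.6
```

Emit:
move_arm([
  [[0,-0.003,0,0,0],[0,-0.003,0,0,0],[0,0,0,0,0]],
])

```text
time: 9.52
tool_pos: [0.4767, -0.0527, 0.0435]
tool_rot: [-0.002, 0.0, 1.0, -0.001]
contact_force: [-7.2, -2.4, 1.4]
gripper_width: 0.001
grasp_force: 3.3
```

Emit:
move_arm([
  [[0,0.06,0,0,0],[0,0.02,0,-0.05,0],[0,0,0,-0.06,0],[0,0.03,0.05,-0.05,0],[0,0.03,0.05,0,0]],
])

```text
time: 9.93
tool_pos: [0.4006, 0.0038, 0.1451]
tool_rot: [0.008, 0.002, 1.0, -0.001]
contact_force: [1.2, 0.4, 0.7]
gripper_width: -0.002
grasp_force: 0.0
```

Emit:
move_arm([
  [[0,-0.06,0.03,-0.03,0],[0,-0.06,0,-0.02,0],[0,-0.06,0,0,0],[0,-0.06,0,0,0],[0,0,0,0,0]],
])

```text
time: 10.35
tool_pos: [0.5432, 0.0218, 0.1662]
tool_rot: [0.002, 0.0, 1.0, -0.0]
contact_force: [-1.0, -0.3, -0.3]
gripper_width: -0.0
grasp_force: 0.0
```

Run:
```python
from w import *
c=get_calibration('wrist');w_=grab_frame('wrist')[:,:,::-1]
np.save('cw.npy',c,allow_pickle=True)
cv2.imwrite('pics/w4.png',cv2.resize(w_[60:360],(800,469),interpolation=cv2.INTER_CUBIC)); print(state()['tool_pos'])
```

```text
[0.54063035 0.02187474 0.16600086]
```

View pics/w4.png

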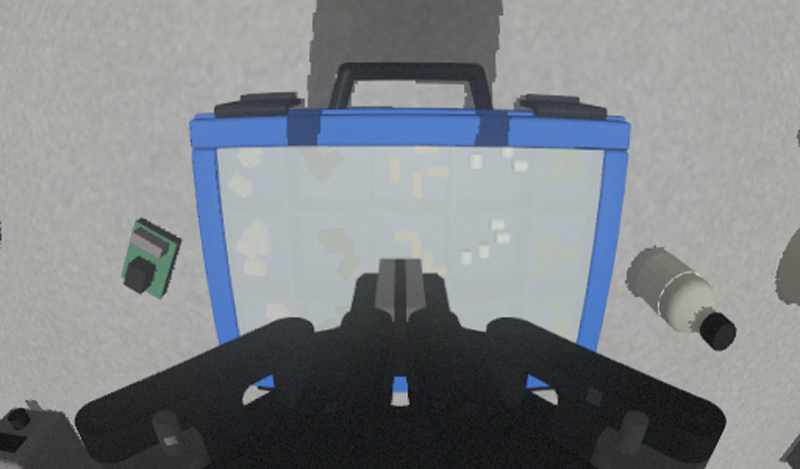

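Run:
```python
from w import *
c=np.load('cw.npy',allow_pickle=True).item();g=lambda u,v,z:w(c,u/1.5625,v/1.5625+60,z)
print('cam',-np.array(c['R']).T@c['t'])
print('lid corners',g(191,122,.052),g(629,124,.052))
print('hinge top R',g(215,115,.048),g(303,107,.048),'L',g(516,105,.048),g(606,117,.048))
for z in(.01,.014):print('end R',z,g(243,95,z),g(298,93,z),'end L',g(525,95,z),g(580,96,z))
```

```text
cam [0.47482876 0.02168284 0.28261346]
lid corners [ 0.496 -0.089  0.052] [0.497 0.145 0.052]
hinge top R [ 0.493 -0.077  0.048] [ 0.491 -0.028  0.048] L [0.49  0.081 0.048] [0.494 0.133 0.048]
end R 0.01 [ 0.485 -0.073  0.01 ] [ 0.485 -0.039  0.01 ] end L [0.486 0.096 0.01 ] [0.485 0.132 0.01 ]
end R 0.014 [ 0.485 -0.072  0.014] [ 0.485 -0.038  0.014] end L [0.486 0.095 0.014] [0.485 0.13  0.014]
```

Both flaps appear down along the front edge (ends near rows 93–96, within about 0.1 rad). I'll press each once more, lower down, to be sure.

Emit:
move_arm([
  [[0,0.042,0.038,0,0],[0,0.042,0.038,0,0],[0,0.042,0.038,0,0],[0,0.042,0.039,0,0],[0,0,0,0.055,0]],
])

```text
time: 10.82
tool_pos: [0.4385, 0.117, 0.1401]
tool_rot: [0.008, -0.002, 1.0, 0.002]
contact_force: [2.5, -0.4, -0.1]
gripper_width: 0.001
grasp_force: 0.0
```

Emit:
move_arm([
  [[0,0,0,0.055,0],[0,0,0,0.055,0],[0,0,0,0.047,0],[0,-0.03,0,0,0],[0,-0.01,0,0,0]],
])

```text
time: 11.23
tool_pos: [0.4604, 0.1136, 0.0374]
tool_rot: [-0.0, 0.0, 1.0, 0.0]
contact_force: [0.8, -0.3, 0.9]
gripper_width: 0.003
grasp_force: 0.0
```

Emit:
move_arm([
  [[0,-0.01,0,0,0],[0,-0.008,0,0,0],[0,-0.005,0,0,0],[0,-0.005,0,0,0],[0,0,0,0,0]],
])

```text
time: 11.65
tool_pos: [0.4772, 0.1138, 0.0392]
tool_rot: [-0.001, 0.0, 1.0, 0.0]
contact_force: [-2.2, 0.3, 2.0]
gripper_width: -0.002
grasp_force: 1.7
```

Emit:
move_arm([
  [[0,-0.004,0,0,0],[0,-0.003,0,0,0],[0,0,0,0,0]],
])

```text
time: 11.9
tool_pos: [0.4793, 0.1141, 0.0384]
tool_rot: [-0.003, 0.0, 1.0, 0.0]
contact_force: [-9.8, 1.9, 7.2]
gripper_width: -0.002
grasp_force: 4.9
```

Emit:
move_arm([
  [[0,0.065,0,0,0],[0,0,0,-0.065,0],[0,0,-0.02,-0.055,0],[0,0,-0.065,0,0],[0,0,-0.065,0,0]],
])

```text
time: 12.32
tool_pos: [0.4444, 0.0235, 0.1138]
tool_rot: [0.004, -0.002, 1.0, -0.0]
contact_force: [1.6, -0.6, -0.9]
gripper_width: -0.0
grasp_force: 0.0
```

Emit:
move_arm([
  [[0,0,-0.065,0,0],[0,0,-0.065,0,0],[0,0,0,0.055,0],[0,0,0,0.055,0],[0,0,0,0.009,0]],
])

```text
time: 12.73
tool_pos: [0.4391, -0.0542, 0.0349]
tool_rot: [-0.004, 0.001, 1.0, 0.001]
contact_force: [-1.2, 0.0, -0.4]
gripper_width: 0.004
grasp_force: 0.0
```

Emit:
move_arm([
  [[0,-0.03,0,0,0],[0,-0.015,0,0,0],[0,-0.01,0,0,0],[0,-0.004,0,0,0],[0,0,0,0,0]],
])

```text
time: 13.15
tool_pos: [0.4782, -0.0542, 0.0402]
tool_rot: [-0.001, -0.001, 1.0, -0.0]
contact_force: [-3.8, -1.7, 1.9]
gripper_width: 0.003
grasp_force: 1.8
```

Emit:
move_arm([
  [[0,-0.004,0,0,0],[0,-0.003,0,0,0],[0,0,0,0,0]],
])

```text
time: 13.4
tool_pos: [0.4806, -0.0544, 0.0397]
tool_rot: [-0.003, -0.0, 1.0, -0.001]
contact_force: [-9.6, -3.3, 6.4]
gripper_width: 0.003
grasp_force: 4.7
```

Emit:
move_arm([
  [[0,0.06,0,0,0],[0,0.02,0,-0.05,0],[0,0,0,-0.06,0],[0,0.03,0.05,-0.05,0],[0,0.03,0.05,0,0]],
])

```text
time: 13.82
tool_pos: [0.4043, 0.0021, 0.1403]
tool_rot: [0.007, 0.002, 1.0, -0.001]
contact_force: [0.9, -0.0, 0.6]
gripper_width: 0.002
grasp_force: 0.0
```

Emit:
move_arm([
  [[0,-0.06,0.03,-0.03,0],[0,-0.06,0,-0.02,0],[0,-0.06,0,0,0],[0,-0.06,0,0,0],[0,0,0,0,0]],
])

```text
time: 14.23
tool_pos: [0.5468, 0.0202, 0.1618]
tool_rot: [0.002, -0.0, 1.0, 0.0]
contact_force: [-0.8, -0.3, -0.2]
gripper_width: 0.001
grasp_force: 0.0
```

Run:
```python
from w import *
c=get_calibration('wrist');w_=grab_frame('wrist')[:,:,::-1]
np.save('cw.npy',c,allow_pickle=True)
cv2.imwrite('pics/w5.png',cv2.resize(w_[60:360],(800,469),interpolation=cv2.INTER_CUBIC)); print(state()['tool_pos'],state()['contact_force'])
```

```text
[0.54429842 0.020228   0.16150435] [-1.79334801 -0.35307714 -0.14218137]
```

View pics/w5.png

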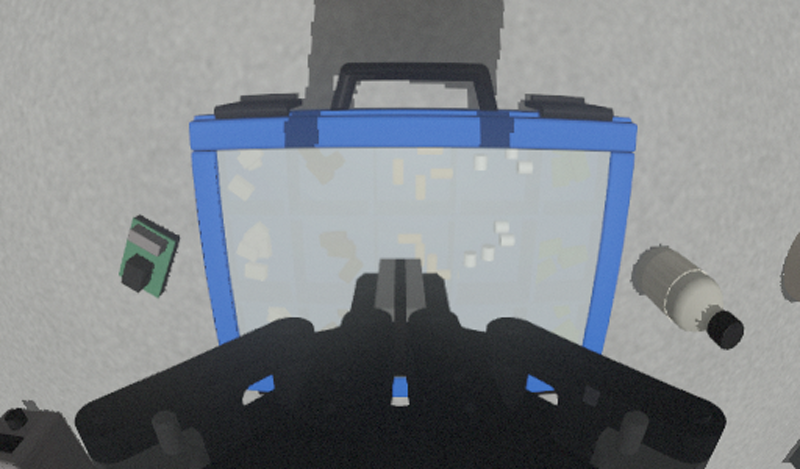

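The appearance is unchanged after the firmer press: flaps flat at rows 95–117 and the lid flush, with the arm clear. Handing in.

```bash
python3 -c "
from plant import job; print(job.job_done())"
```

```text
the job is handed in; nothing more can be done
None
```

The lid is shut and both latch flaps look flat against the front in the last wrist view. The case slid about 1 cm at most, the arm touched nothing when I handed the job in, and no verdict came back.

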